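Load the sterilising box from the scoop tray

TASK

The rinsed bite blocks go into the sterilising box without being touched: open the box's hinged lid, pick up the scoop tray by its tab and tip all three blocks over its spout into the box. Then stand the empty tray back upright in the middle of the drying mat and shut the lid fully. Leave the other things on the worktop where they are.

Things in the scene. Friction and masses are not known exactly. Their poses are not given: they have to be found in the camera images.
- steri_box: aluminium sterilising box fixed to the worktop, open top closed by a hinged lid. Outside 170 (x) x 220 (y) x 120 mm high, walls 4 mm, inner floor 8 mm above the worktop. Origin: centre of its underside; x points from the front to the hinge side, z up.
- lid (a joint): hinge of the box's lid, rad: 0 = shut, 1.85 = fully open, leaning back on its stop. Its stiff hinge holds it from about halfway up; lower, it sinks shut by itself. Opening lifts the front edge up and back.
- lid_hinge (a point): middle of the lid's hinge line, at the box's far upper edge (85, 0, 120 mm in the box's frame); the line runs along the box's y. The lid reaches 174 mm from it, 26 mm past the knob, and is 5 mm thick.
- lid_knob (a point): centre of the gripping part of the lid's round knob (26 mm diameter, 21 mm high, 12 mm stem below), 148 mm from the hinge line towards the front, 31 mm above it when shut; the knob's top is 12 mm farther out. z points along the knob's axis, out of the lid, and turns with it. Pinched from above across the hinge direction, it can turn between the fingers.
- scoop_tray: loose steel scoop tray, 0.25 kg, that holds the blocks. Floor 122 x 122 mm, 4 mm thick; walls 4 mm thick and 45 mm high on its -x, +x and -y sides; on its +y side there is no wall but a low spout that slopes up to the lip. Origin: centre of its underside, z up.
- tray_grip (a point): place to pinch the tray: middle of the flat upright tab on the tray's -x wall (8 mm thick, dark-sleeved, along the tray's x, 42 mm wide along y, its top edge 20 mm above this point). It lies at (-60, 0, 85) mm in the tray's frame, 40 mm above the wall's top; the tray's axes.
- tray_lip (a point): middle of the spout's lip, at (0, 94, 14) mm in the tray's frame; the lip is 122 mm long along the tray's x. Axes as the tray's.
- mat: thin ribbed drying mat fixed to the worktop, 200 x 200 mm, top 4 mm (ribs 5 mm) above the worktop. Origin: centre of its underside.
- bite_block_a: chunky bite block, about 45 x 48 x 42 mm, 20 g, one of three alike that lie in the scoop tray. Origin: centre of its underside as it starts.
- bite_block_b: chunky bite block, about 45 x 48 x 42 mm, 20 g, one of three alike that lie in the scoop tray. Origin: centre of its underside as it starts.
- bite_block_c: chunky bite block, about 45 x 48 x 42 mm, 20 g, one of three alike that lie in the scoop tray. Origin: centre of its underside as it starts.
- articulator: bystander, not to be disturbed: metal dental articulator with plaster casts, 147 x 84 x 106 mm. Origin: centre of its underside.
- study_model_b: bystander, not to be disturbed: white plaster model of a jaw, 54 x 66 x 32 mm. Origin: centre of its underside.
- study_model_c: bystander, not to be disturbed: buff plaster model of a jaw, 52 x 63 x 32 mm. Origin: centre of its underside.
- mixing_bowl: bystander, not to be disturbed: rubber mixing bowl, 116 mm across, 70 mm high. Origin: centre of its underside.
- bur_block: bystander, not to be disturbed: block of burs, 36 x 58 x 40 mm. Origin: centre of its underside.
- imp_tray_b: bystander, not to be disturbed: metal impression tray, 74 x 80 x 16 mm. Origin: centre of its underside.
- probe_a: bystander, not to be disturbed: thin dental probe lying flat, 181 mm long. Origin: centre of its underside.
- mirror_a: bystander, not to be disturbed: dental mirror lying flat, 162 mm long. Origin: centre of its underside.
- retainer_box: bystander, not to be disturbed: small closed case, 42 x 64 x 33 mm. Origin: centre of its underside.
There are look-alikes about, which are no part of the job. Leave any green or pink look-alike of the bite_block_b alone.

How it is judged (in metres and radians):
On the way, in this order (a step that is already met when the one before it is completed fails the run):
1. the lid is open (more than 1.2 rad) (value of joint lid above 1.2 rad), for 0.2 s.
2. the tray is lifted, its origin over 60 mm above the worktop, with all three blocks still in it (height (world z) of scoop_tray above 0.06 m and distance between each of bite_block_a, bite_block_b, bite_block_c and scoop_tray below 0.1 m), for 0.1 s.
3. all three blocks lie inside the box while the tray is still held tipped (over 0.35 rad) above the worktop (x of bite_block_a in the frame of steri_box between -0.085 and 0.085 m and y of bite_block_a in the frame of steri_box between -0.11 and 0.11 m and height (world z) of each of bite_block_a, bite_block_b, bite_block_c below 0.12 m and x of bite_block_b in the frame of steri_box between -0.085 and 0.085 m and y of bite_block_b in the frame of steri_box between -0.11 and 0.11 m and x of bite_block_c in the frame of steri_box between -0.085 and 0.085 m and y of bite_block_c in the frame of steri_box between -0.11 and 0.11 m and angle between scoop_tray's own z axis and vertical above 0.35 rad and height (world z) of scoop_tray above 0.06 m), for 0.1 s.
At the end, for the whole second after the job is handed in: All three blocks lie inside the box's walls below its rim; the lid is shut to within 0.04 rad; the tray stands upright (within 0.1 rad), at rest and released on the mat, its origin within 50 mm of the mat's centre along each of the mat's axes (x of bite_block_a in the frame of steri_box between -0.085 and 0.085 m and y of bite_block_a in the frame of steri_box between -0.11 and 0.11 m and height (world z) of each of bite_block_a, bite_block_b, bite_block_c below 0.12 m and x of bite_block_b in the frame of steri_box between -0.085 and 0.085 m and y of bite_block_b in the frame of steri_box between -0.11 and 0.11 m and x of bite_block_c in the frame of steri_box between -0.085 and 0.085 m and y of bite_block_c in the frame of steri_box between -0.11 and 0.11 m and value of joint lid below 0.04 rad and angle between scoop_tray's own z axis and vertical below 0.1 rad and height (world z) of scoop_tray below 0.012 m and x of scoop_tray in the frame of mat between -0.05 and 0.05 m and y of scoop_tray in the frame of mat between -0.05 and 0.05 m and linear speed of scoop_tray below 0.02 m/s); the robot touches nothing.
It fails at once if the robot touches a bite block (over 0.3 N) (contact force between any of bite_block_a, bite_block_b, bite_block_c and the fingers above 0.3 N or contact force between any of bite_block_a, bite_block_b, bite_block_c and the arm above 0.3 N).
It fails at once if a bystander is moved by more than 30 mm (distance of any of articulator, study_model_b, study_model_c, mixing_bowl, bur_block, imp_tray_b, probe_a, mirror_a, retainer_box from where it was at the start of the episode above 0.03 m).
It also fails if it takes over 72 s, if anything falls off the work surface, if the arm or the gripper's body presses on something with over 40 N, if the wrist force passes 120 N, or if a joint passes its speed limit or range.

ROBOT

A 6-joint arm with a two-finger parallel gripper is mounted at the origin on a cart in front of the work surface, level with it; the furniture and walls round the work are solid. World frame = base frame: x ahead of the robot, y to its left, z up, the work surface at z = 0. Lengths are in mm, angles in degrees, forces in N, time in s.
With the tool pointing down it reaches from about 250 to 725 mm from the base axis. Payload 9.7 kg.
Tool frame: the origin (TCP) lies on the centre line of the jaws, within the pads' length; the fingertips stand 25 mm ahead of it and the grasp point (between the pads) lies 6 mm ahead of it (arm.tip_extent is the distance from the TCP to the fingertips, in mm); z points along the fingers, y is the line along which they close (so a half turn about z gives the same grasp; the last joint's range is limited). The gripper opens to 85 mm and grips with 20 to 120 N. Pads are 22 mm wide; open, the fingers measure 114 mm over their backs; the gripper's body (76 mm by 85 mm) begins 54 mm behind the grasp point. The pads swing forward as they close: fully open they stand 13 mm farther back than shut.
Start: joints at [74.427, 4.979, 10.078, 95.1, 0, 90], TCP at [147.654, 529.807, 256.284] pointing down, gripper open.
Joint ranges: [-179.16, 179.16], [-48.56, 103.87], [-65.8, 70.77], [-126.05, 130.52], [-82.76, 87.17], [-180, 180]. Speed limits (degrees/s): [127.2, 127.2, 147.25, 180, 180, 180].

INTERFACE

Orientations are given as [roll, pitch, yaw] about the fixed x, y, z axes, in that order (R = Rz(yaw) Ry(pitch) Rx(roll)).
In Python, from cell import arm gives the robot as it stands. The module is installed in compiled form; this text tells all that it offers.
- The arm moves only by the tool apply_moves, never from a script. Its arguments are lists of equal length, an entry for each row: "linear": the shift along the tool's x, y, z scaled (see below), a list of three; "rotation": the turn, a rotation vector about the tool's x, y, z scaled (see below), a list of three. A call has 1 to 8 rows; each row is the pose to reach, as a shift and turn from the pose commanded when the call began, along the tool's axes at that moment; what a row does not reach only later rows make up. The controller multiplies each number of a shift by 0.5 m and each number of a turn by 90 degrees. A row lasts 1/8 s, in which the tool goes at most 62.5 mm and 10.7 degrees, less where a joint would pass 70% of its speed; a pose out of reach is approached as far as the arm can. A call with a number of a shift or a turn outside -1 to 1 is refused whole. A call with a gripper value outside its range is refused whole. "hand" is the closure, from 0 (fully open) to 1 (shut), set as the call begins (left out, the last holds). The fingers move at their own pace and stop on an object; "squeeze" is the grip in N (left out, the last holds). Time passes only in rows, so rows that repeat a pose let the fingers close. It gives the time, the measured TCP pose, the force, the opening and the grip force at its end, in the units of the state.
- arm.state(): the state, without advancing time (a new reading comes with each control period).
- arm.camera(name): name is "scene" or "top" or "wrist"; returns a dict with "image" (480x640x3 uint8, red, green, blue), "z_map" (480x640 float32, mm along the optical axis (not along the pixel's ray), 0 where there is no reading), "fx", "fy", "cx", "cy" (pixels), "R" (3x3) and "t" (3): a world point X has camera coordinates R X + t. Camera axes: x right, y down, z forward; pixel columns grow to the right and rows downward; lengths in mm; the calibration is good to about 2 mm. A picture is of the moment at which its call begins.
- arm.job_done(): hands the job in; it is judged then, once.
Trained networks look in a picture, given as the dict that the camera call returned (one of the last four; its "shot" number tells which), for a name from the list of things; names that differ only in an ending like _2 or _b are one class to them, and where a whole thing is asked for, a point or a joint stands for the part that bears it (a point fixed in the world has none). Each returns a list of dicts, best first, with "confidence" (0 to 1); they miss things now and then, are a little off and sometimes report something else, mostly with a low value. They report only what shows in the picture. A call takes as long as a camera call. They do not tell look-alikes from the thing itself.
- arm.look_for(picture, thing): "centre" ([column, row] in pixels, amid what is visible of it).
- arm.tip_of(picture, thing): "centre" ([column, row] in pixels: a listed point, or the origin of a listed thing).
The state is a dict: "time": time; "qpos": joint angles; "joint_vel": joint speeds; "joint_torque": joint torques, N m; "ee_pos": TCP position; "tool_rot": TCP orientation; "ft_force": force on the tool from outside, world axes, zero at the start; "torque": the same for the moment, N m; "finger_gap": finger opening in mm; "grasp_force": force on a finger pad.
Only numpy, scipy, OpenCV 4.12 (cv2) and the standard library are available. Lean on these libraries where they do the work, as an engineer would, in place of code of your own. Each camera call takes 0.05 s, during which the arm holds its last target. There are 200 camera calls.

## Working session

There is one attempt and no reset: what is moved stays moved. The work goes in short steps, Python scripts to look and compute and a tool call to move; the robot and the scene stay as the last step left them, time stands still between calls to the robot, and variables do not carry over. Pictures are saved under pics/ and viewed, at most 10 in all, crops included, and the job is handed in when it is done.

Besides the shell and the picture viewer there is one more tool, called after "Request:" by a JSON object that holds its "op" and its "data". apply_moves: Moves the arm, as the interface text tells. Shifts and turns lie within -1 to 1; 1 stands for 0.5 m of shift or 90 degrees of turn. Its arguments: {"type":"object","properties":{"linear":{"type":"array"},"rotation":{"type":"array"},"hand":{"type":"number"},"squeeze":{"type":"number"}},"required":["linear","rotation"]}

```bash
mkdir -p pics; cat > h.py <<'E'
import numpy as np, cv2
from cell import arm
from scipy.spatial.transform import Rotation as Ro
def shot(name,save=None):
    p=arm.camera(name)
    if save: cv2.imwrite('pics/'+save,p['image'][:,:,::-1])
    return p
def cloud(p):
    z=p['z_map'];v,u=np.mgrid[:480,:640]
    c=np.stack([(u-p['cx'])/p['fx']*z,(v-p['cy'])/p['fy']*z,z],-1)
    w=(c-p['t'])@np.array(p['R']); w[z==0]=np.nan
    return w
def ray(p,px,h):
    R=np.array(p['R']);o=-R.T@p['t'];d=R.T@np.array([(px[0]-p['cx'])/p['fx'],(px[1]-p['cy'])/p['fy'],1])
    return o+d*(h-o[2])/d[2]
def pose(s=None):
    s=s or arm.state(); return np.array(s['ee_pos']),Ro.from_euler('xyz',s['tool_rot'],degrees=True)
E
python3 - <<'E'
from h import *
print(arm.state())
for n in ['scene','top']:
    p=shot(n,n+'0.png'); W=cloud(p)
    print(n,-np.array(p['R']).T@p['t'])
    for t in ['steri_box','lid_hinge','lid_knob','scoop_tray','tray_grip','tray_lip','mat','bite_block_a']:
        r=arm.tip_of(p,t)
        for q in r[:4]:
            c=np.round(q['centre']).astype(int); 
            h={'lid_hinge':120,'lid_knob':151,'tray_grip':85,'tray_lip':14}.get(t,0)
            print(t,round(q['confidence'],2),c,ray(p,q['centre'],h).round(), W[c[1].clip(0,479),c[0].clip(0,639)].round())
E
```

```text
{'time': 0.0, 'qpos': array([7.44272090e+01, 5.01162412e+00, 1.00332200e+01, 9.50973342e+01,
       9.54080731e-04, 9.00021680e+01]), 'joint_vel': array([-0.02340054,  0.02731855,  0.08623391, -0.10075722, -0.04161533,
       -0.01409535]), 'joint_torque': array([-6.24336753e-04, -5.20383990e+01,  4.64810443e+01,  1.62805634e-02,
       -2.86572242e-05, -1.21229695e-05]), 'ee_pos': array([147.60006512, 529.63104815, 255.56694653]), 'tool_rot': array([-1.79924262e+02, -9.51214083e-04,  1.64425040e+02]), 'ft_force': array([ 0.90259945, -0.16088616, -0.27918588]), 'torque': array([-0.01503483, -0.00212988,  0.04246568]), 'grasp_force': 0.0, 'finger_gap': 85.1506048255162}
scene [   6.84444385 1057.04416692  855.42929061]
steri_box 0.97 [307 328] [491. 158.   0.] [424. 280. 116.]
steri_box 0.17 [287 249] [ 707. -132.    0.] [ 697. -118.   12.]
lid_hinge 0.85 [277 272] [579. 134. 120.] [576. 139. 124.]
lid_hinge 0.43 [342 252] [478. -12. 120.] [ 538. -151.   26.]
lid_knob 0.94 [329 284] [430. 162. 151.] [426. 171. 157.]
scoop_tray 0.61 [350 246] [ 546. -231.    0.] [ 522. -171.   38.]
tra
[... 612 characters left out ...]
lid_knob 0.74 [372 269] [ 454. -159.  151.] [ 530. -163.   26.]
lid_knob 0.61 [261 262] [431. 176. 151.] [424. 173. 163.]
scoop_tray 0.59 [274 272] [489. 156.   0.] [415. 134. 128.]
scoop_tray 0.57 [387 270] [ 548. -213.    0.] [ 517. -210.   53.]
tray_grip 0.65 [379 278] [ 464. -187.   85.] [ 482. -187.   55.]
tray_lip 0.87 [359 257] [ 577. -116.   14.] [ 573. -116.   22.]
mat 0.72 [383 272] [ 541. -202.    0.] [ 478. -195.  102.]
bite_block_a 0.6 [373 271] [ 540. -168.    0.] [ 487. -165.   86.]
bite_block_a 0.56 [327 302] [403. -32.   0.] [381. -35.  43.]
bite_block_a 0.45 [398 267] [ 567. -249.   -0.] [ 543. -246.   37.]
bite_block_a 0.43 [389 277] [ 522. -221.    0.] [ 494. -218.   49.]
```

```bash
python3 - <<'E'
import cv2
a=cv2.imread('pics/top0.png'); cv2.imwrite('pics/t.png',cv2.resize(a[160:370,180:460],(800,600),interpolation=2))
a=cv2.imread('pics/scene0.png'); cv2.imwrite('pics/s.png',cv2.resize(a[180:420,170:490],(800,600),interpolation=2))
E
```

```text
(no output)
```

View pics/t.png

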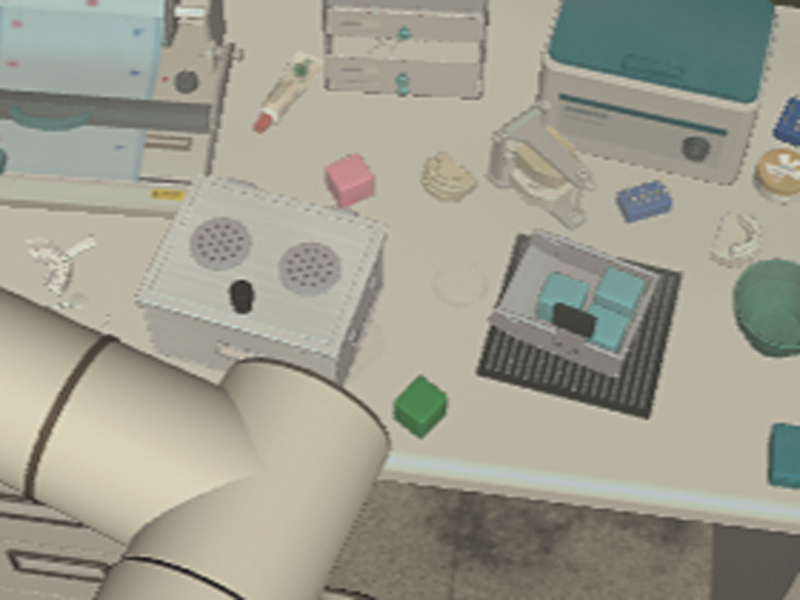

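View pics/s.png

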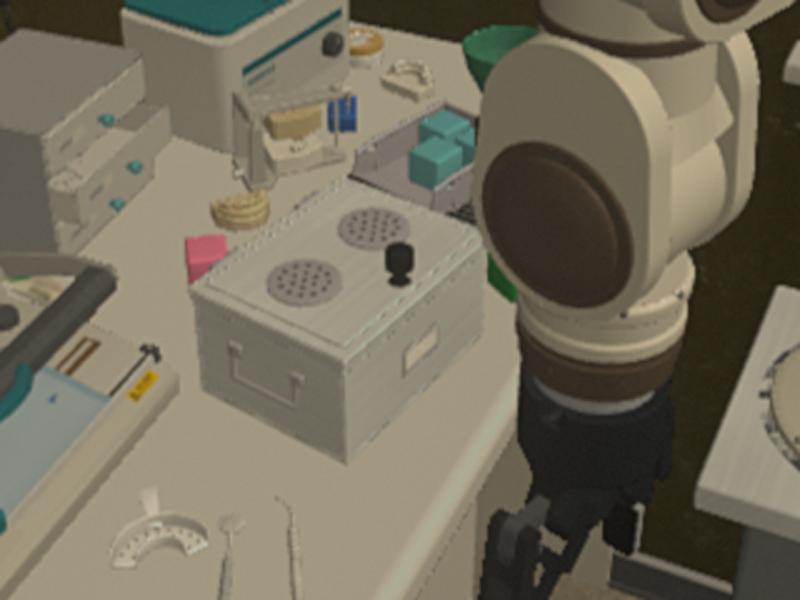

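The top view shows the box with a black knob at crop (241,296), the tray with three teal blocks on the mat (tab at (573,320), spout facing the box), and green and pink decoys. The scene view confirms this layout. Next I'll fit the box, tray and mat rectangles.

```bash
python3 - <<'E'
from h import *
for n in ['top','scene']:
    p=shot(n); W=cloud(p); P=W.reshape(-1,3); C=p['image'].reshape(-1,3).astype(int)
    def rect(name,zlo,zhi,x0,x1,y0,y1,col=None):
        m=(P[:,2]>zlo)&(P[:,2]<zhi)&(P[:,0]>x0)&(P[:,0]<x1)&(P[:,1]>y0)&(P[:,1]<y1)
        if col is not None: m&=col
        Q=P[m]
        if len(Q)<10: print(n,name,len(Q));return
        r=cv2.minAreaRect(Q[:,:2].astype(np.float32))
        print(n,name,len(Q),np.round(r[0],1),np.round(r[1],1),round(r[2],1),'z',np.median(Q[:,2]).round(1),np.percentile(Q[:,:2],[1,99],axis=0).round().tolist())
    rect('lid',115,133,380,640,30,300)
    rect('traywalls',36,52,420,640,-310,-90)
    dark=(C.max(1)<90)
    rect('tab',70,112,440,540,-240,-140)
    rect('mat',-3,9,400,680,-340,-60,dark)
    rect('knob',140,170,390,460,130,210)
    teal=(C[:,1]-C[:,0]>30)&(C[:,2]-C[:,0]>30)
    rect('blocks',30,65,440,620,-290,-110,teal)
E
```

```text
top lid 3283 [492.5 156.1] [233.8 187.2] 80.0 z 126.8 [[390.0, 38.0], [587.0, 273.0]]
top traywalls 679 [ 547.7 -189.3] [154.5 134.7] 73.4 z 46.8 [[469.0, -272.0], [623.0, -105.0]]
top tab 119 [ 484.3 -186.2] [48.  12.7] 74.3 z 95.5 [[473.0, -209.0], [493.0, -164.0]]
top mat 747 [ 534.8 -200.7] [196.9 201.7] 81.7 z 3.6 [[428.0, -306.0], [621.0, -94.0]]
top knob 72 [427.5 165.7] [23.  26.5] 74.7 z 160.7 [[415.0, 154.0], [441.0, 177.0]]
top blocks 371 [ 540.5 -204.5] [ 98. 104.] 74.0 z 49.4 [[485.0, -260.0], [576.0, -154.0]]
scene lid 4768 [491.2 151.2] [235.3 183.7] 79.8 z 126.6 [[393.0, 40.0], [587.0, 275.0]]
scene traywalls 687 [ 548.1 -194.4] [159.3 133.2] 72.8 z 47.0 [[494.0, -280.0], [624.0, -105.0]]
scene tab 16 [ 490.9 -167. ] [3.  9.4] 20.0 z 95.9 [[490.0, -171.0], [494.0, -163.0]]
scene mat 65 [ 553.4 -152.6] [ 41.8 175.6] 79.6 z 3.5 [[472.0, -162.0], [640.0, -120.0]]
scene knob 141 [427.3 163.5] [24.9 25. ] 73.4 z 157.5 [[416.0, 152.0], [440.0, 176.0]]
scene blocks 322 [ 543.8 -207.5] [ 63.9 116.7] 14.8 z 48.3 [[516.0, -260.0], [580.0, -153.0]]
```

```bash
cat >> h.py <<'E'
def down(yaw): return Ro.from_euler('xyz',[180,0,yaw],degrees=True)
def plan(tg):
    """tg: list of (pos,Rotation) in world -> rows"""
    p,R=pose(); L=[];A=[]
    for q,Q in tg:
        L.append((R.inv().apply(np.array(q)-p)/500).round(3).tolist()); A.append(((R.inv()*Q).as_rotvec(degrees=True)/90).round(3).tolist())
    s=arm.state();print('t',s['time'],p.round(1),np.round(s['tool_rot'],1)); print('"linear":',L,'\n"rotation":',A)
def st():
    s=arm.state(); print(s['time'],s['ee_pos'].round(1),s['tool_rot'].round(1),s['ft_force'].round(1),s['finger_gap'],s['grasp_force'],s['qpos'].round(0))
hinge=np.array([575.7,137.8,120]);by=-10
bx=np.array([np.cos(np.radians(by)),np.sin(np.radians(by)),0]);byv=np.array([-bx[1],bx[0],0])
def knob(th,r=148,h=31):
    t=np.radians(th);z=np.array([0,0,1.])
    return hinge+r*(-np.cos(t)*bx+np.sin(t)*z)+h*(np.sin(t)*bx+np.cos(t)*z)
E
python3 -c "
from h import *
plan([((430,163.5,230),down(170))])"
```

```text
t 1.0 [147.7 529.8 256.3] [180.   -0.  164.4]
"linear": [[-0.741, -0.554, 0.053]] 
"rotation": [[0.0, -0.0, -0.062]]
```

Request:
{"op": "apply_moves", "data": {"linear": [[-0.741, -0.554, 0.053], [-0.741, -0.554, 0.053], [-0.741, -0.554, 0.053], [-0.741, -0.554, 0.053], [-0.741, -0.554, 0.053], [-0.741, -0.554, 0.053], [-0.741, -0.554, 0.053], [-0.741, -0.554, 0.053]], "rotation": [[0, 0, -0.062], [0, 0, -0.062], [0, 0, -0.062], [0, 0, -0.062], [0, 0, -0.062], [0, 0, -0.062], [0, 0, -0.062], [0, 0, -0.062]], "hand": 0}}

```text
time: 2.0
ee_pos: [431.5, 161.0, 229.6]
tool_rot: [-180.0, 0.0, 169.8]
ft_force: [0.5, 1.1, 0.8]
finger_gap: 85.7
grasp_force: 0.0
```

```bash
python3 - <<'E'
from h import *
st()
p=shot('wrist','w1.png'); W=cloud(p);P=W.reshape(-1,3)
for z0,z1 in((140,170),):
    m=(P[:,2]>z0)&(P[:,2]<z1)&(abs(P[:,0]-430)<35)&(abs(P[:,1]-163)<35);Q=P[m]
    print(len(Q));
    if len(Q): r=cv2.minAreaRect(Q[:,:2].astype(np.float32));print(r,np.percentile(Q,[2,50,98],axis=0).round(1))
m=(P[:,2]>120)&(P[:,2]<132)&(abs(P[:,0]-490)<130)&(abs(P[:,1]-150)<150);print(np.percentile(P[m],[1,50,99],axis=0).round(1))
print([ (q['confidence'],ray(p,q['centre'],151)) for q in arm.tip_of(p,'lid_knob')])
plan([((430,163.5,158),down(170))])
E
```

```text
2.0 [431.5 161.  229.6] [-180.     0.   169.8] [0.5 1.1 0.8] 85.6684059225412 0.0 [20. -8. -5. 92. -0. 31.]
1882
((428.94244384765625, 163.12887573242188), (25.326457977294922, 25.086063385009766), 73.20173645019531) [[416.8 151.9 145. ]
 [426.3 163.4 161.9]
 [439.5 174.6 163.6]]
[[392.1  51.9 123.1]
 [460.  153.6 127.1]
 [555.7 270.3 131.5]]
[(0.93, array([429.35866987, 162.32508962, 151.        ]))]
t 2.1 [431.3 161.5 229.5] [-180.    -0.   169.8]
"linear": [[0.003, 0.003, 0.143]] 
"rotation": [[-0.0, -0.0, -0.002]]
```

View pics/w1.png

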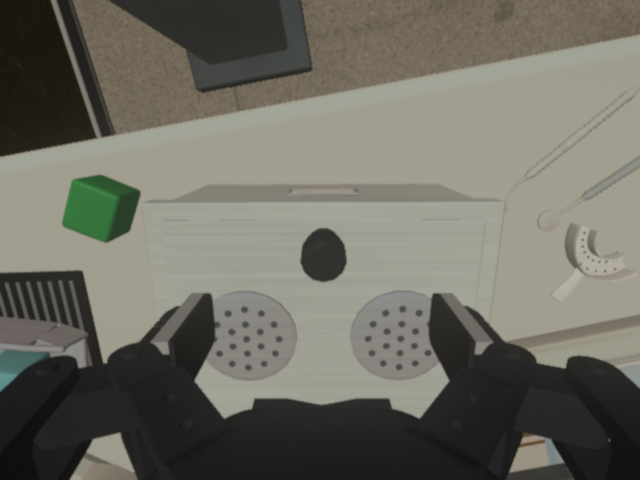

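The wrist view shows the knob centred between the open fingers at pixel (323,255), which puts it at (429,163). Descending and gripping.

Request:
{"op": "apply_moves", "data": {"linear": [[0.005, 0.003, 0.07], [0.005, 0.003, 0.143], [0.005, 0.003, 0.143], [0.005, 0.003, 0.143]], "rotation": [[0, 0, 0], [0, 0, 0], [0, 0, 0], [0, 0, 0]]}}

```text
time: 2.6
ee_pos: [428.1, 166.0, 159.8]
tool_rot: [180.0, 0.1, 170.0]
ft_force: [0.7, 0.7, -0.1]
finger_gap: 85.4
grasp_force: 0.0
```

Request:
{"op": "apply_moves", "data": {"linear": [[0, 0, 0], [0, 0, 0], [0, 0, 0], [0, 0, 0], [0, 0, 0], [0, 0, 0]], "rotation": [[0, 0, 0], [0, 0, 0], [0, 0, 0], [0, 0, 0], [0, 0, 0], [0, 0, 0]], "hand": 1, "squeeze": 45}}

```text
time: 3.35
ee_pos: [427.7, 162.8, 159.2]
tool_rot: [-179.7, 0.1, 169.9]
ft_force: [-4.2, -17.7, 10.4]
finger_gap: 23.6
grasp_force: 44.5
```

```bash
python3 - <<'E'
from h import *
st(); p,R=pose(); off=p-knob(0); print(off)
plan([(p+knob(th)-knob(0),R) for th in range(12,97,12)])
E
```

```text
3.35 [427.7 162.8 159.2] [-1.797e+02  1.000e-01  1.699e+02] [ -4.2 -17.7  10.4] 23.640582830887702 44.538248096359894 [ 21.  -8. -14.  85.  -0.  31.]
[-2.24570688 -0.69595572  8.17758436]
t 3.35 [427.7 162.8 159.2] [-1.797e+02  1.000e-01  1.699e+02]
"linear": [[-0.019, -0.0, -0.06], [-0.051, -0.001, -0.115], [-0.093, -0.001, -0.162], [-0.144, -0.001, -0.199], [-0.202, -0.001, -0.225], [-0.264, -0.001, -0.238], [-0.327, -0.001, -0.238], [-0.389, -0.001, -0.225]] 
"rotation": [[0.0, 0.0, 0.0], [0.0, 0.0, 0.0], [0.0, 0.0, 0.0], [0.0, 0.0, 0.0], [0.0, 0.0, 0.0], [0.0, 0.0, 0.0], [0.0, 0.0, 0.0], [0.0, 0.0, 0.0]]
```

Request:
{"op": "apply_moves", "data": {"linear": [[-0.008, 0, -0.03], [-0.019, 0, -0.06], [-0.034, 0, -0.088], [-0.051, 0, -0.115], [-0.071, 0, -0.14], [-0.093, 0, -0.162], [-0.118, 0, -0.182], [-0.144, 0, -0.199]], "rotation": [[0, 0, 0], [0, 0, 0], [0, 0, 0], [0, 0, 0], [0, 0, 0], [0, 0, 0], [0, 0, 0], [0, 0, 0]]}}

```text
time: 4.35
ee_pos: [497.7, 150.5, 257.6]
tool_rot: [-179.7, -0.2, 169.9]
ft_force: [-7.3, -14.2, -0.8]
finger_gap: 24.0
grasp_force: 44.6
```

```bash
python3 - <<'E'
from h import *
st(); p,R=pose(); p0=np.array([427.7,162.8,159.2])
plan([(p0+knob(th)-knob(0),R) for th in (55,62,69,76,82,88,94,100)])
E
```

```text
4.35 [497.7 150.5 257.6] [-179.7   -0.2  169.9] [ -7.3 -14.2  -0.8] 23.995610022235994 44.61448516929522 [17.  1.  6. 95. -0. 27.]
t 4.35 [497.7 150.5 257.6] [-179.7   -0.2  169.9]
"linear": [[-0.035, -0.0, -0.019], [-0.07, -0.0, -0.032], [-0.106, -0.0, -0.04], [-0.142, -0.0, -0.044], [-0.174, -0.0, -0.044], [-0.205, -0.0, -0.04], [-0.236, 0.0, -0.033], [-0.266, 0.0, -0.023]] 
"rotation": [[0.0, 0.0, 0.0], [0.0, 0.0, 0.0], [0.0, 0.0, 0.0], [0.0, 0.0, 0.0], [0.0, 0.0, 0.0], [0.0, 0.0, 0.0], [0.0, 0.0, 0.0], [0.0, 0.0, 0.0]]
```

Request:
{"op": "apply_moves", "data": {"linear": [[-0.035, 0, -0.018], [-0.07, 0, -0.031], [-0.106, 0, -0.039], [-0.142, 0, -0.043], [-0.174, 0, -0.043], [-0.205, 0, -0.039], [-0.236, 0, -0.032], [-0.266, 0, -0.022]], "rotation": [[0, 0, 0], [0, 0, 0], [0, 0, 0], [0, 0, 0], [0, 0, 0], [0, 0, 0], [0, 0, 0], [0, 0, 0]]}}

```text
time: 5.35
ee_pos: [629.9, 127.3, 269.4]
tool_rot: [-179.8, 0.0, 169.9]
ft_force: [-3.9, -11.8, 3.3]
finger_gap: 24.4
grasp_force: 45.3
```

```bash
python3 - <<'E'
from h import *
st()
p=shot('scene','s2.png'); W=cloud(p);P=W.reshape(-1,3)
a=cv2.imread('pics/s2.png'); cv2.imwrite('pics/s2.png',cv2.resize(a[90:420,130:570],(800,600),interpolation=2))
E
```

```text
5.35 [629.9 127.3 269.4] [-179.8    0.   169.9] [ -3.9 -11.8   3.3] 24.38640090027824 45.34419818781316 [12. 19. 28. 99. -0. 22.]
```

View pics/s2.png

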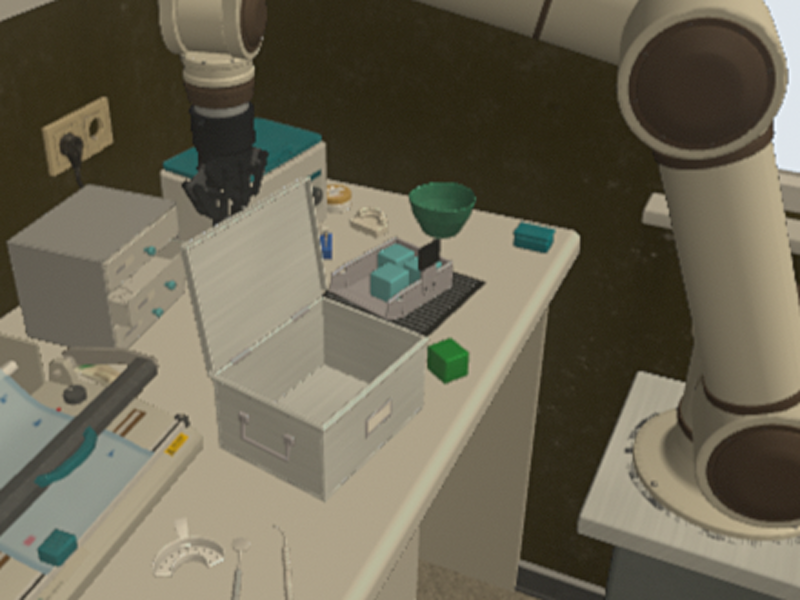

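The lid is open to about 97°, and the tray and bystanders haven't moved. Next: release the knob, go up, then over to the tray.

Request:
{"op": "apply_moves", "data": {"linear": [[0, 0, 0], [0, 0, 0], [0, 0, 0], [0, 0, -0.06], [0, 0, -0.13], [0, 0, -0.19], [0, 0, -0.19]], "rotation": [[0, 0, 0], [0, 0, 0], [0, 0, 0], [0, 0, 0], [0, 0, 0], [0, 0, 0], [0, 0, 0]], "hand": 0}}

```text
time: 6.28
ee_pos: [630.1, 130.2, 366.3]
tool_rot: [179.9, 0.2, 170.0]
ft_force: [-0.4, 0.9, -0.9]
finger_gap: 85.4
grasp_force: 0.0
```

```bash
python3 - <<'E'
from h import *
st()
plan([((484,-186,190),down(73))])
p=shot('scene'); W=cloud(p);P=W.reshape(-1,3)
m=(P[:,2]>150)&(P[:,2]<320)&(P[:,0]>500)&(P[:,0]<640)&(P[:,1]>20)&(P[:,1]<290)
Q=P[m]-hinge; d=Q@bx; A=np.polyfit(Q[:,2],d,1); print(len(Q),'lid angle',90+np.degrees(np.arctan(A[0])),Q[:,2].max())
E
```

```text
6.275 [630.1 130.2 366.3] [179.9   0.2 170. ] [-0.4  0.9 -0.9] 85.37221424106903 0.0 [ 12.  25.  47. 112.   0.  22.]
t 6.275 [630.1 130.2 366.3] [179.9   0.2 170. ]
"linear": [[0.18, -0.674, 0.351]] 
"rotation": [[0.003, 0.001, 1.078]]
4418 lid angle 98.71772804884517 175.0389293183071
```

Request:
{"op": "apply_moves", "data": {"linear": [[0.045, -0.1, 0], [0.09, -0.2, 0], [0.13, -0.32, 0.03], [0.18, -0.44, 0.1], [0.18, -0.56, 0.18], [0.18, -0.674, 0.25], [0.18, -0.674, 0.3], [0.18, -0.674, 0.3]], "rotation": [[0, 0, 0.118], [0, 0, 0.236], [0, 0, 0.354], [0, 0, 0.472], [0, 0, 0.59], [0, 0, 0.708], [0, 0, 0.826], [0, 0, 0.944]]}}

```text
time: 7.32
ee_pos: [480.3, -187.2, 208.8]
tool_rot: [-179.6, -0.1, 84.6]
ft_force: [-0.5, 0.3, 0.5]
finger_gap: 85.1
grasp_force: 0.0
```

Request:
{"op": "apply_moves", "data": {"linear": [[0, 0, 0], [0, 0, 0], [0, 0, 0]], "rotation": [[0, 0, 0.1], [0, 0, 0.135], [0, 0, 0.135]]}}

```text
time: 7.7
ee_pos: [482.2, -186.1, 212.5]
tool_rot: [-179.9, -0.0, 72.9]
ft_force: [-0.2, 0.1, -0.6]
finger_gap: 85.0
grasp_force: 0.0
```

```bash
python3 - <<'E'
from h import *
st()
for n in ('wrist','top'):
    p=shot(n,n+'3.png'); W=cloud(p);P=W.reshape(-1,3)
    for nm,z0,z1 in(('tab',62,115),('walls',42,54)):
        m=(P[:,2]>z0)&(P[:,2]<z1)&(abs(P[:,0]-540)<95)&(abs(P[:,1]+205)<110);
        if nm=='tab': m&=(P[:,0]<510)&(abs(P[:,1]+186)<40)
        Q=P[m]
        if len(Q)>10: r=cv2.minAreaRect(Q[:,:2].astype(np.float32));print(n,nm,len(Q),r,np.percentile(Q,[1,50,99],axis=0).round(1).tolist())
    print([ (q['confidence'],ray(p,q['centre'],89)) for q in arm.tip_of(p,'tray_grip')][:1],[ (q['confidence'],ray(p,q['centre'],18)) for q in arm.tip_of(p,'tray_lip')][:1])
E
```

```text
7.7 [ 482.2 -186.1  212.5] [-179.9   -0.    72.9] [-0.2  0.1 -0.6] 85.01907613281084 0.0 [-21.  -0.  -0.  90.   0.  86.]
wrist tab 938 ((485.4905090332031, -189.74844360351562), (48.96174240112305, 7.883700370788574), 72.82807922363281) [[476.3, -211.8, 75.2], [486.4, -185.2, 107.4], [495.0, -166.4, 109.7]]
wrist walls 12860 ((547.2418823242188, -192.6201171875), (155.85137939453125, 124.2191390991211), 72.63408660888672) [[473.8, -276.7, 42.6], [543.9, -217.1, 49.5], [622.4, -112.1, 52.3]]
[(0.62, array([ 484.77510701, -188.97124382,   89.        ]))] [(0.69, array([ 569.55466699, -116.0608538 ,   18.        ]))]
top tab 135 ((483.31842041015625, -186.27597045898438), (48.60298538208008, 10.848905563354492), 73.12897491455078) [[473.6, -208.7, 63.7], [482.0, -186.7, 93.2], [491.9, -163.6, 112.3]]
top walls 505 ((540.96142578125, -210.32479858398438), (114.23152923583984, 132.23843383789062), 70.94732666015625) [[468.0, -274.5, 42.2], [534.3, -229.0, 48.6], [602.3, -141.5, 53.8]]
[(0.79, array([ 482.26473199, -188.34948521,   89.        ]))] [(0.65, array([ 693.05664942, -253.82620184,   18.        ]))]
```

View pics/wrist3.png

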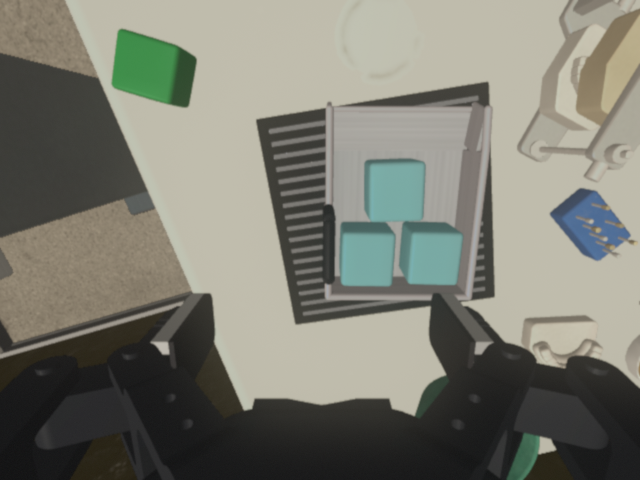

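The wrist view shows the tab edge-on at (329,243). It lies parallel to the jaws, and the blocks are in the tray clear of the tab. Descending and gripping at about 100 N.

Request:
{"op": "apply_moves", "data": {"linear": [[-0.004, 0.007, 0.08], [-0.004, 0.007, 0.16], [-0.004, 0.007, 0.21], [-0.004, 0.007, 0.231], [-0.004, 0.007, 0.231], [-0.004, 0.007, 0.231]], "rotation": [[0, 0, 0], [0, 0, 0], [0, 0, 0], [0, 0, 0], [0, 0, 0], [0, 0, 0]]}}

```text
time: 8.75
ee_pos: [486.1, -189.6, 99.6]
tool_rot: [179.9, 0.0, 72.9]
ft_force: [1.0, -0.6, 0.1]
finger_gap: 85.2
grasp_force: 0.0
```

Request:
{"op": "apply_moves", "data": {"linear": [[0, 0, 0], [0, 0, 0], [0, 0, 0], [0, 0, 0], [0, 0, 0], [0, 0, 0], [0, 0, 0]], "rotation": [[0, 0, 0], [0, 0, 0], [0, 0, 0], [0, 0, 0], [0, 0, 0], [0, 0, 0], [0, 0, 0]], "hand": 1, "squeeze": 100}}

```text
time: 9.62
ee_pos: [485.7, -189.4, 98.5]
tool_rot: [180.0, 0.0, 72.9]
ft_force: [0.6, -0.0, 3.0]
finger_gap: 6.7
grasp_force: 98.3
```

Request:
{"op": "apply_moves", "data": {"linear": [[0, 0, -0.01], [0, 0, -0.03], [0, 0, -0.06], [0, 0, -0.1], [0, 0, -0.15], [0, 0, -0.2], [0, 0, -0.24], [0, 0, -0.26]], "rotation": [[0, 0, 0], [0, 0, 0], [0, 0, 0], [0, 0, 0], [0, 0, 0], [0, 0, 0], [0, 0, 0], [0, 0, 0]]}}

```text
time: 10.62
ee_pos: [485.8, -189.5, 230.2]
tool_rot: [179.9, 0.0, 72.9]
ft_force: [-0.0, -0.2, -2.5]
finger_gap: 6.9
grasp_force: 97.5
```

```bash
cat >> h.py <<'E'
bc=hinge*[1,1,0]-85*bx
# tool TCP pose for tray pose: T at level grasp: tray-frame TCP point g
g=np.array([-60,0,91.+0])   # grip point + 6 mm (TCP), adjust
def trayR(yaw,tilt): return Ro.from_euler('z',yaw,degrees=True)*Ro.from_euler('x',-tilt,degrees=True)
Rg=trayR(-17.2,0).inv()*down(72.8)
def tcp_lip(lipbox,tilt,yaw=by):
    """lip given in box frame (x,y,z)"""
    lw=bc+lipbox[0]*bx+lipbox[1]*byv+np.array([0,0,lipbox[2]])
    R=trayR(yaw,tilt); return lw+R.apply(g-np.array([0,94,14])),R*Rg
E
python3 - <<'E'
from h import *
st()
p=shot('wrist','wrist4.png')
p=shot('scene','scene4.png')
W=cloud(p);P=W.reshape(-1,3);C=p['image'].reshape(-1,3).astype(int)
teal=(C[:,1]-C[:,0]>30)&(C[:,2]-C[:,0]>30)
m=teal&(abs(P[:,0]-540)<95)&(abs(P[:,1]+205)<110)&(P[:,2]>80);Q=P[m];print(len(Q),np.percentile(Q,[1,50,99],axis=0).round(1).tolist())
print([ (q['confidence'],ray(p,q['centre'],144)) for q in arm.tip_of(p,'tray_lip')][:1])
print(bc)
for l,t in(((0,-100,165),0),((0,-60,165),0),((0,-60,150),60)):
    q,R=tcp_lip(l,t);print(q.round(1),R.as_euler('xyz',degrees=True).round(1))
E
```

```text
10.625 [ 485.8 -189.5  230.2] [179.9   0.   72.9] [-0.  -0.2 -2.5] 6.922508277477523 97.52285242080688 [-21.   0.   3.  92.  -0.  86.]
366 [[500.9, -261.0, 162.2], [543.2, -200.9, 180.9], [581.4, -151.4, 184.7]]
[(0.66, array([ 562.75347449, -118.25583864,  144.        ]))]
[491.99134099 152.5600951    0.        ]
[399.2 -28.1 242. ] [180.   0.  80.]
[406.2  11.3 242. ] [180.   0.  80.]
[425.9 123.3 269.9] [180.  60.  80.]
```

View pics/wrist4.png

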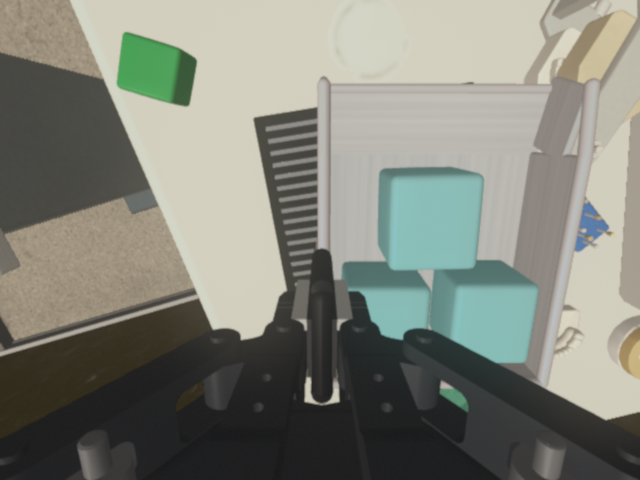

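The wrist view shows the tab between the pads at (320,300), and all three blocks lie inside the tray walls. Carrying it level to the box.

```bash
sed -i 's/^g=.*/g=np.array([-60,0,94.5])/' h.py; python3 - <<'E'
from h import *
from scipy.spatial.transform import Slerp
p,R=pose(); q,Q=tcp_lip((0,-70,165),0); sl=Slerp([0,1],Ro.concatenate([R,Q]))
print(q)
plan([(p+f*(q-p),sl(f)) for f in (.05,.16,.3,.46,.62,.78,.92,1)])
E
```

```text
[404.42457468   1.47051427 245.5       ]
t 10.775 [ 485.6 -189.4  228.5] [180.    0.   72.9]
"linear": [[0.016, -0.013, -0.002], [0.051, -0.043, -0.005], [0.095, -0.08, -0.01], [0.146, -0.123, -0.016], [0.197, -0.166, -0.021], [0.247, -0.209, -0.027], [0.292, -0.246, -0.031], [0.317, -0.267, -0.034]] 
"rotation": [[0.0, 0.0, -0.004], [0.0, 0.0, -0.013], [0.0, 0.0, -0.024], [0.0, 0.0, -0.036], [0.0, 0.0, -0.049], [0.0, 0.0, -0.062], [0.0, 0.0, -0.073], [0.0, 0.0, -0.079]]
```

Request:
{"op": "apply_moves", "data": {"linear": [[0.016, -0.013, -0.004], [0.051, -0.043, -0.01], [0.095, -0.08, -0.02], [0.146, -0.123, -0.03], [0.197, -0.166, -0.034], [0.247, -0.209, -0.034], [0.292, -0.246, -0.034], [0.317, -0.267, -0.034]], "rotation": [[0, 0, -0.004], [0, 0, -0.013], [0, 0, -0.024], [0, 0, -0.036], [0, 0, -0.049], [0, 0, -0.062], [0, 0, -0.073], [0, 0, -0.079]]}}

```text
time: 11.78
ee_pos: [403.2, 3.1, 245.4]
tool_rot: [180.0, -0.0, 80.2]
ft_force: [0.2, -0.8, -1.7]
finger_gap: 6.5
grasp_force: 97.6
```

```bash
python3 - <<'E'
from h import *
st()
p=shot('top','top5.png'); s=shot('scene')
for c in (p,s):
  print([ (q['confidence'],((ray(c,q['centre'],165)-bc)@np.array([bx,byv,[0,0,1]]).T).round()) for q in arm.tip_of(c,'tray_lip')][:2])
plan([tcp_lip((0,-70+i,165-3*i if i<6 else 147),t) for i,t in enumerate((5,10,15,20,24,28,32,36))])
E
```

```text
11.775 [403.2   3.1 245.4] [180.   -0.   80.2] [ 0.2 -0.8 -1.7] 6.456609201396585 97.64841914176941 [  0. -15. -10.  95.   0. 100.]
[]
[(0.71, array([ -1., -68., 165.]))]
t 11.975 [404.5   1.5 245.3] [180.    0.   80.1]
"linear": [[0.015, -0.0, -0.016], [0.033, -0.0, -0.025], [0.052, -0.0, -0.032], [0.072, -0.0, -0.037], [0.09, -0.0, -0.039], [0.108, -0.0, -0.04], [0.126, 0.0, -0.04], [0.144, 0.0, -0.044]] 
"rotation": [[0.0, -0.055, 0.001], [0.0, -0.111, 0.001], [0.0, -0.167, 0.001], [0.0, -0.222, 0.001], [0.0, -0.267, 0.001], [0.0, -0.311, 0.001], [0.0, -0.355, 0.001], [0.0, -0.4, 0.0]]
```

Request:
{"op": "apply_moves", "data": {"linear": [[0.015, 0, -0.016], [0.033, 0, -0.025], [0.052, 0, -0.032], [0.072, 0, -0.037], [0.09, 0, -0.039], [0.108, 0, -0.04], [0.126, 0, -0.04], [0.144, 0, -0.044]], "rotation": [[0, -0.055, 0], [0, -0.111, 0], [0, -0.167, 0], [0, -0.222, 0], [0, -0.267, 0], [0, -0.311, 0], [0, -0.355, 0], [0, -0.4, 0]]}}

```text
time: 12.98
ee_pos: [417.7, 72.2, 266.9]
tool_rot: [-180.0, 36.1, 79.9]
ft_force: [-0.4, 0.3, -3.0]
finger_gap: 6.5
grasp_force: 97.8
```

```bash
cat > blk.py <<'E'
from h import *
def blocks(name,save=None):
    p=shot(name,save);W=cloud(p);P=W.reshape(-1,3);C=p['image'].reshape(-1,3).astype(int)
    B=(P-bc)@np.array([bx,byv,[0,0,1]]).T
    teal=(C[:,1]-C[:,0]>30)&(C[:,2]-C[:,0]>30)&(abs(B[:,0])<110)&(B[:,1]>-300)&(B[:,1]<130)
    n,l,s,c=cv2.connectedComponentsWithStats(teal.reshape(480,640).astype(np.uint8))
    for i in range(1,n):
        if s[i,4]>15: print(name,s[i,4],c[i].round(),np.nanmedian(B[l.ravel()==i],axis=0).round())
E
python3 - <<'E'
from blk import *
st()
blocks('scene','sc6.png');blocks('wrist');blocks('top')
plan([tcp_lip((0,-64+min(i,4),145),t) for i,t in enumerate((40,44,47,50,52,54,57,60))])
E
```

```text
12.975 [417.7  72.2 266.9] [-180.    36.1   79.9] [-0.4  0.3 -3. ] 6.526192234983852 97.77555584907532 [ 27.   5.   4. 113. -28. 133.]
scene 659 [334. 231.] [  -3. -106.  213.]
wrist 24855 [444. 244.] [  -4. -109.  217.]
top 53 [311. 253.] [ -33. -138.  233.]
t 13.125 [417.6  72.6 266.2] [-179.9   36.    80.1]
"linear": [[0.011, -0.001, -0.01], [0.025, -0.001, -0.023], [0.037, -0.001, -0.033], [0.049, -0.001, -0.042], [0.057, -0.001, -0.048], [0.065, -0.001, -0.052], [0.076, -0.001, -0.059], [0.087, -0.001, -0.065]] 
"rotation": [[-0.001, -0.044, 0.001], [-0.001, -0.089, 0.001], [-0.001, -0.122, 0.001], [-0.001, -0.155, 0.001], [-0.001, -0.178, 0.001], [-0.001, -0.2, 0.001], [-0.001, -0.233, 0.001], [-0.001, -0.267, 0.001]]
```

Request:
{"op": "apply_moves", "data": {"linear": [[0.011, 0, -0.01], [0.025, 0, -0.023], [0.037, 0, -0.033], [0.049, 0, -0.042], [0.049, 0, -0.042], [0.049, 0, -0.042]], "rotation": [[0, -0.044, 0], [0, -0.089, 0], [0, -0.122, 0], [0, -0.155, 0], [0, -0.155, 0], [0, -0.155, 0]]}}

```text
time: 13.88
ee_pos: [422.7, 103.3, 270.2]
tool_rot: [180.0, 49.8, 79.9]
ft_force: [-0.6, 0.5, -2.5]
finger_gap: 6.5
grasp_force: 97.9
```

```bash
python3 - <<'E'
from blk import *
st()
blocks('scene','sc7.png');blocks('wrist','w7.png')
plan([tcp_lip((0,-60,145),t) for i,t in enumerate((53,56,59,62,65,68))])
E
```

```text
13.875 [422.7 103.3 270.2] [180.   49.8  79.9] [-0.6  0.5 -2.5] 6.549978936307113 97.91879653930664 [ 33.  16.  11. 124. -34. 146.]
scene 154 [325. 300.] [-51.  -9. 101.]
scene 191 [291. 304.] [43.  5. 50.]
t 13.975 [422.6 103.3 270.5] [179.9  49.8  79.9]
"linear": [[0.014, -0.0, -0.01], [0.023, -0.0, -0.019], [0.032, -0.0, -0.028], [0.043, -0.001, -0.036], [0.053, -0.001, -0.044], [0.064, -0.001, -0.051]] 
"rotation": [[-0.0, -0.035, -0.001], [-0.0, -0.069, -0.001], [-0.0, -0.102, -0.001], [-0.0, -0.135, -0.001], [-0.0, -0.169, -0.001], [-0.0, -0.202, -0.001]]
```

```bash
python3 - <<'E'
from blk import *
blocks('scene','sc8.png');blocks('wrist','w8.png');blocks('top','t8.png')
a=cv2.imread('pics/sc8.png')[150:390,190:430];b=cv2.imread('pics/w8.png')
cv2.imwrite('pics/c8.png',np.hstack([cv2.resize(a,(400,400),interpolation=2),cv2.resize(b,(400,300))[:,:,:] if 0 else cv2.copyMakeBorder(cv2.resize(b,(400,300)),0,100,0,0,0)]))
E
```

```text
scene 155 [324. 300.] [-51. -10. 100.]
scene 186 [291. 304.] [44.  4. 51.]
top 36 [278. 254.] [39. -0. 50.]
```

View pics/c8.png

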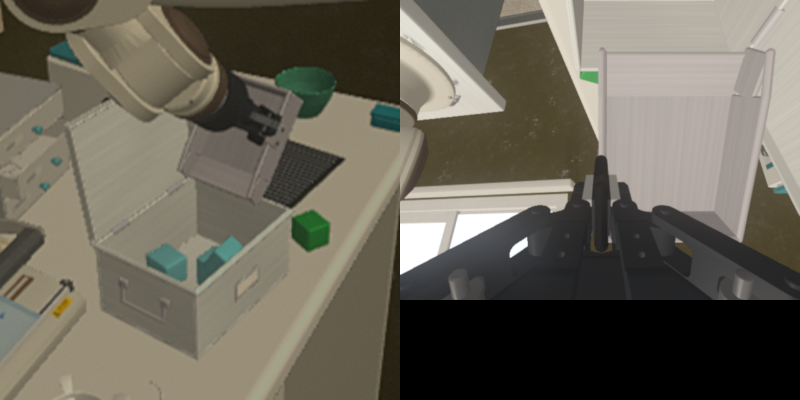

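The wrist half (right) shows the tray empty. The scene half (left) shows the blocks in the box, one of them leaning at (220,260). I need to check its height against the rim.

```bash
python3 - <<'E'
from blk import *
p=shot('scene','sc9.png');W=cloud(p);P=W.reshape(-1,3);C=p['image'].reshape(-1,3).astype(int)
B=(P-bc)@np.array([bx,byv,[0,0,1]]).T
teal=(C[:,1]-C[:,0]>20)&(C[:,2]-C[:,0]>20)&(abs(B[:,0])<90)&(abs(B[:,1])<115)
for s in(B[:,0]<0,B[:,0]>=0): print(np.percentile(B[teal&s],[0,2,10,50,90,98,100],axis=0).round().tolist())
a=cv2.imread('pics/sc9.png')[270:350,260:370];cv2.imwrite('pics/c9.png',cv2.resize(a,(770,560),interpolation=2))
E
```

```text
[[-63.0, -50.0, 20.0], [-62.0, -38.0, 52.0], [-60.0, -24.0, 56.0], [-51.0, -8.0, 100.0], [-4.0, 10.0, 106.0], [-0.0, 14.0, 107.0], [-0.0, 16.0, 109.0]]
[[0.0, -109.0, 16.0], [1.0, -37.0, 20.0], [24.0, -12.0, 30.0], [34.0, 4.0, 50.0], [62.0, 20.0, 53.0], [68.0, 24.0, 55.0], [74.0, 29.0, 57.0]]
```

View pics/c9.png

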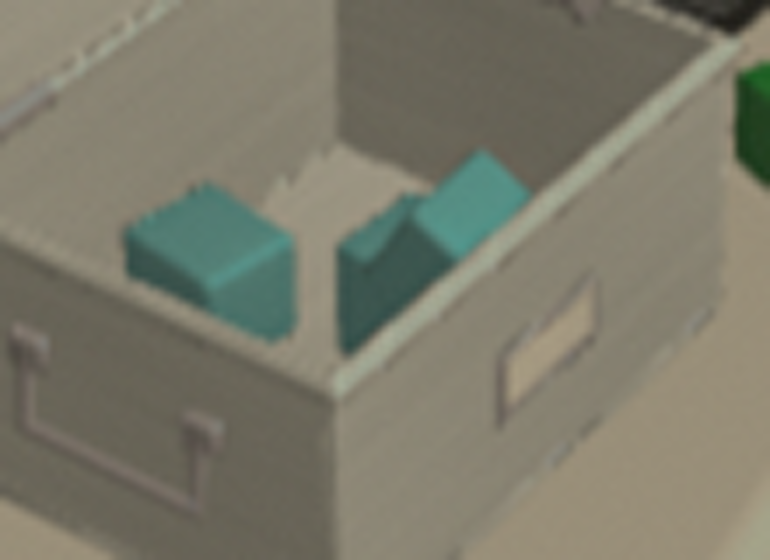

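All three blocks are in the box, and the highest point is about 109 mm, below the 120 mm rim. Un-tipping and going back.

```bash
python3 - <<'E'
from h import *
plan([tcp_lip((0,-60-3*i,y),t) for i,(y,t) in enumerate(((155,45),(162,39),(168,32),(172,25),(176,18),(178,11),(178,5),(178,0)))])
p,R=tcp_lip((0,-81,178),0)
q=np.array([485.7,-189.4,235]); q2=q+0
# shift so that the tray centre is at mat centre
print('mat-centred grip', (np.array([535,-200.7])+Ro.from_euler('z',-17.2,degrees=True).apply([-60,0,0])[:2]).round(1))
E
```

```text
t 14.175 [422.6 103.7 270.2] [180.   49.9  79.9]
"linear": [[-0.025, -0.0, 0.004], [-0.053, -0.0, 0.021], [-0.08, -0.0, 0.045], [-0.099, -0.0, 0.073], [-0.116, -0.0, 0.102], [-0.125, -0.0, 0.134], [-0.129, -0.0, 0.165], [-0.13, -0.0, 0.191]] 
"rotation": [[0.0, 0.054, -0.0], [0.0, 0.121, -0.0], [0.0, 0.199, -0.0], [0.0, 0.277, -0.0], [0.0, 0.354, -0.0], [0.0, 0.432, -0.0], [0.0, 0.499, -0.0], [0.0, 0.554, -0.0]]
mat-centred grip [ 477.7 -183. ]
```

Request:
{"op": "apply_moves", "data": {"linear": [[-0.025, 0, 0.004], [-0.053, 0, 0.021], [-0.08, 0, 0.045], [-0.099, 0, 0.073], [-0.116, 0, 0.102], [-0.125, 0, 0.134], [-0.129, 0, 0.165], [-0.13, 0, 0.191]], "rotation": [[0, 0.054, 0], [0, 0.121, 0], [0, 0.199, 0], [0, 0.277, 0], [0, 0.354, 0], [0, 0.432, 0], [0, 0.499, 0], [0, 0.554, 0]]}}

```text
time: 15.18
ee_pos: [402.2, -10.0, 258.5]
tool_rot: [179.9, -0.1, 80.0]
ft_force: [-0.5, 0.5, -1.3]
finger_gap: 6.7
grasp_force: 97.8
```

```bash
python3 - <<'E'
from h import *
st()
plan([((482,-187,235),down(72.9)),((482,-187,98.5),down(72.9))])
E
```

```text
15.175 [402.2 -10.  258.5] [ 1.799e+02 -1.000e-01  8.000e+01] [-0.5  0.5 -1.3] 6.737345691927898 97.83667802810669 [ -1. -15.  -8.  97.   0.  99.]
t 15.175 [402.2 -10.  258.5] [ 1.799e+02 -1.000e-01  8.000e+01]
"linear": [[-0.321, 0.219, 0.047], [-0.321, 0.218, 0.32]] 
"rotation": [[0.001, -0.001, 0.079], [0.001, -0.001, 0.079]]
```

Request:
{"op": "apply_moves", "data": {"linear": [[-0.06, 0.04, 0], [-0.14, 0.095, 0], [-0.22, 0.15, 0.01], [-0.28, 0.19, 0.03], [-0.321, 0.219, 0.06], [-0.321, 0.219, 0.13], [-0.321, 0.219, 0.19], [-0.321, 0.219, 0.24]], "rotation": [[0, 0, 0.015], [0, 0, 0.035], [0, 0, 0.055], [0, 0, 0.07], [0, 0, 0.079], [0, 0, 0.079], [0, 0, 0.079], [0, 0, 0.079]]}}

```text
time: 16.18
ee_pos: [481.9, -186.5, 137.1]
tool_rot: [-179.9, 0.1, 72.9]
ft_force: [0.3, -0.4, -1.9]
finger_gap: 6.5
grasp_force: 98.4
```

```bash
python3 - <<'E'
from h import *
p=shot('top'); W=cloud(p); P=W.reshape(-1,3)
st()
plan([((482,-187,98.5),down(72.9))])
E
```

```text
16.225 [ 480.8 -186.   133.9] [-1.797e+02  1.000e-01  7.290e+01] [-1.1  0.4 -5.3] 6.817718075820214 98.38557600975037 [-21.  -0.  -9.  82.  -0.  86.]
t 16.225 [ 480.8 -186.   133.9] [-1.797e+02  1.000e-01  7.290e+01]
"linear": [[-0.001, 0.003, 0.071]] 
"rotation": [[-0.003, 0.001, -0.0]]
```

Request:
{"op": "apply_moves", "data": {"linear": [[0, 0, 0.02], [0, 0, 0.04], [0, 0, 0.055], [0, 0, 0.066], [0, 0, 0.071], [0, 0, 0.071]], "rotation": [[0, 0, 0], [0, 0, 0], [0, 0, 0], [0, 0, 0], [0, 0, 0], [0, 0, 0]]}}

```text
time: 16.98
ee_pos: [482.6, -186.5, 103.0]
tool_rot: [180.0, 0.1, 72.9]
ft_force: [0.5, -0.5, -1.7]
finger_gap: 6.8
grasp_force: 98.4
```

Request:
{"op": "apply_moves", "data": {"linear": [[0, 0, 0.004], [0, 0, 0.008], [0, 0, 0.009], [0, 0, 0.009]], "rotation": [[0, 0, 0], [0, 0, 0], [0, 0, 0], [0, 0, 0]]}}

```text
time: 17.48
ee_pos: [482.6, -186.6, 98.6]
tool_rot: [180.0, 0.1, 72.9]
ft_force: [-1.4, -0.3, -0.5]
finger_gap: 6.5
grasp_force: 98.8
```

Request:
{"op": "apply_moves", "data": {"linear": [[0, 0, 0.001], [0, 0, 0.001], [0, 0, 0.001], [0, 0, 0.001], [0, 0, -0.04], [0, 0, -0.12], [0, 0, -0.22], [0, 0, -0.34]], "rotation": [[0, 0, 0], [0, 0, 0], [0, 0, 0], [0, 0, 0], [0, 0, 0], [0, 0, 0], [0, 0, 0], [0, 0, 0]], "hand": 0}}

```text
time: 18.48
ee_pos: [482.2, -186.1, 269.4]
tool_rot: [-179.9, 0.1, 72.9]
ft_force: [1.7, -0.1, 0.8]
finger_gap: 85.5
grasp_force: 0.0
```

```bash
python3 - <<'E'
from h import *
st()
p=shot('wrist','w10.png'); W=cloud(p);P=W.reshape(-1,3)
m=(P[:,2]>42)&(P[:,2]<54)&(abs(P[:,0]-540)<95)&(abs(P[:,1]+205)<110);Q=P[m]
print(cv2.minAreaRect(Q[:,:2].astype(np.float32)),np.percentile(Q[:,2],[1,50,99]))
m=(P[:,2]>70)&(P[:,2]<115)&(abs(P[:,0]-485)<30)&(abs(P[:,1]+186)<50);Q=P[m];print(cv2.minAreaRect(Q[:,:2].astype(np.float32)),Q[:,2].max())
# lid
p=shot('scene'); P=cloud(p).reshape(-1,3)
m=(P[:,2]>150)&(P[:,2]<320)&(P[:,0]>480)&(P[:,0]<640)&(P[:,1]>20)&(P[:,1]<290)
Q=P[m]-hinge; A=np.polyfit(Q[:,2],Q@bx,1); print('lid',90+np.degrees(np.arctan(A[0])))
plan([((640,128,365),down(170))])
print(knob(98.7))
E
```

```text
18.475 [ 482.2 -186.1  269.4] [-1.799e+02  1.000e-01  7.290e+01] [ 1.7 -0.1  0.8] 85.46202832684611 0.0 [-21.   1.   7.  96.  -0.  86.]
((544.5801391601562, -189.60891723632812), (154.4533233642578, 123.51327514648438), 72.72479248046875) [42.50483244 50.50629239 52.9095368 ]
((482.33612060546875, -186.81573486328125), (48.58423614501953, 7.799189567565918), 72.98641967773438) 110.13165743262093
lid 98.60055641186958
t 18.575 [ 484.  -186.8  275.2] [1.795e+02 1.000e-01 7.290e+01]
"linear": [[0.693, 0.115, -0.18]] 
"rotation": [[0.003, 0.006, -1.079]]
[627.92426837 128.59145244 261.60800982]
```

Request:
{"op": "apply_moves", "data": {"linear": [[0, 0, -0.1], [0.05, 0.01, -0.19], [0.15, 0.03, -0.19], [0.26, 0.045, -0.19], [0.37, 0.06, -0.19], [0.48, 0.08, -0.19], [0.58, 0.1, -0.19], [0.67, 0.115, -0.19]], "rotation": [[0, 0, -0.118], [0, 0, -0.236], [0, 0, -0.354], [0, 0, -0.472], [0, 0, -0.59], [0, 0, -0.708], [0, 0, -0.826], [0, 0, -0.944]]}}

```text
time: 19.58
ee_pos: [636.8, 119.0, 362.4]
tool_rot: [-179.9, 0.0, 158.2]
ft_force: [0.1, -0.3, 0.1]
finger_gap: 85.1
grasp_force: 0.0
```

Request:
{"op": "apply_moves", "data": {"linear": [[0, 0, 0], [0, 0, 0], [0, 0, 0]], "rotation": [[0, 0, -0.1], [0, 0, -0.134], [0, 0, -0.134]]}}

```text
time: 19.95
ee_pos: [636.3, 117.3, 362.5]
tool_rot: [-179.9, -0.0, 169.9]
ft_force: [0.2, 0.6, 0.3]
finger_gap: 85.6
grasp_force: 0.0
```

```bash
python3 - <<'E'
from h import *
st()
plan([((629.9,128.5,366),down(169.9)),((629.9,128.5,269.4),down(169.9))])
E
```

```text
19.95 [636.3 117.3 362.5] [-179.9   -0.   169.9] [0.2 0.6 0.3] 85.62735870139356 0.0 [ 10.  25.  47. 112.  -0.  21.]
t 19.95 [636.3 117.3 362.5] [-179.9   -0.   169.9]
"linear": [[0.016, 0.02, -0.007], [0.016, 0.02, 0.186]] 
"rotation": [[-0.001, -0.0, 0.0], [-0.001, -0.0, 0.0]]
```

Request:
{"op": "apply_moves", "data": {"linear": [[0.016, 0.02, 0], [0.016, 0.02, 0.06], [0.016, 0.02, 0.12], [0.016, 0.02, 0.17], [0.016, 0.02, 0.186], [0.016, 0.02, 0.186]], "rotation": [[0, 0, 0], [0, 0, 0], [0, 0, 0], [0, 0, 0], [0, 0, 0], [0, 0, 0]]}}

```text
time: 20.7
ee_pos: [629.7, 128.5, 270.2]
tool_rot: [-179.9, -0.0, 169.9]
ft_force: [-0.4, -0.5, -0.3]
finger_gap: 85.5
grasp_force: 0.0
```

Request:
{"op": "apply_moves", "data": {"linear": [[0, 0, 0], [0, 0, 0], [0, 0, 0], [0, 0, 0], [0, 0, 0], [0, 0, 0]], "rotation": [[0, 0, 0], [0, 0, 0], [0, 0, 0], [0, 0, 0], [0, 0, 0], [0, 0, 0]], "hand": 1, "squeeze": 45}}

```text
time: 21.45
ee_pos: [630.2, 127.1, 270.5]
tool_rot: [-179.8, 0.1, 169.9]
ft_force: [-0.5, -5.6, 3.5]
finger_gap: 23.9
grasp_force: 44.5
```

```bash
python3 - <<'E'
from h import *
st()
p,R=pose()
plan([(p+knob(th)-knob(98.7),R) for th in (92,85,78,71,64,57,50,43)])
plan([(p+knob(th)-knob(98.7),R) for th in (43,)])
E
```

```text
21.45 [630.2 127.1 270.5] [-1.798e+02  1.000e-01  1.699e+02] [-0.5 -5.6  3.5] 23.862175893255873 44.472799255745485 [11. 19. 28. 99. -0. 22.]
t 21.45 [630.2 127.1 270.5] [-1.798e+02  1.000e-01  1.699e+02]
"linear": [[0.034, -0.0, -0.01], [0.07, -0.0, -0.017], [0.107, -0.0, -0.019], [0.144, -0.0, -0.017], [0.18, -0.0, -0.01], [0.215, -0.0, 0.001], [0.249, -0.001, 0.016], [0.28, -0.001, 0.036]] 
"rotation": [[0.0, 0.0, 0.0], [0.0, 0.0, 0.0], [0.0, 0.0, 0.0], [0.0, 0.0, 0.0], [0.0, 0.0, 0.0], [0.0, 0.0, 0.0], [0.0, 0.0, 0.0], [0.0, 0.0, 0.0]]
t 21.45 [630.2 127.1 270.5] [-1.798e+02  1.000e-01  1.699e+02]
"linear": [[0.28, -0.001, 0.036]] 
"rotation": [[0.0, 0.0, 0.0]]
```

Request:
{"op": "apply_moves", "data": {"linear": [[0.034, 0, -0.01], [0.07, 0, -0.017], [0.107, 0, -0.019], [0.144, 0, -0.017], [0.18, 0, -0.01], [0.215, 0, 0.001], [0.249, 0, 0.016], [0.28, 0, 0.036]], "rotation": [[0, 0, 0], [0, 0, 0], [0, 0, 0], [0, 0, 0], [0, 0, 0], [0, 0, 0], [0, 0, 0], [0, 0, 0]]}}

```text
time: 22.45
ee_pos: [491.3, 151.5, 253.8]
tool_rot: [-179.8, 0.1, 169.9]
ft_force: [-6.5, -8.4, 10.2]
finger_gap: 24.2
grasp_force: 46.9
```

```bash
python3 - <<'E'
from h import *
st()
p,R=pose();p0=np.array([630.2,127.1,270.5])
plan([(p0+knob(th)-knob(98.7),R) for th in (37,31,25,19,13,7,2,0)])
E
```

```text
22.45 [491.3 151.5 253.8] [-1.798e+02  1.000e-01  1.699e+02] [-6.5 -8.4 10.2] 24.16933026020164 46.8786756915506 [17. -0.  5. 95. -0. 27.]
t 22.45 [491.3 151.5 253.8] [-1.798e+02  1.000e-01  1.699e+02]
"linear": [[0.023, 0.0, 0.022], [0.046, 0.0, 0.044], [0.066, 0.0, 0.068], [0.084, 0.0, 0.095], [0.099, 0.0, 0.122], [0.111, 0.0, 0.152], [0.118, 0.0, 0.177], [0.121, 0.0, 0.187]] 
"rotation": [[0.0, 0.0, 0.0], [0.0, 0.0, 0.0], [0.0, 0.0, 0.0], [0.0, 0.0, 0.0], [0.0, 0.0, 0.0], [0.0, 0.0, 0.0], [0.0, 0.0, 0.0], [0.0, 0.0, 0.0]]
```

Request:
{"op": "apply_moves", "data": {"linear": [[0.023, 0, 0.022], [0.046, 0, 0.044], [0.066, 0, 0.068], [0.084, 0, 0.095], [0.099, 0, 0.122], [0.111, 0, 0.152], [0.118, 0, 0.177], [0.121, 0, 0.187]], "rotation": [[0, 0, 0], [0, 0, 0], [0, 0, 0], [0, 0, 0], [0, 0, 0], [0, 0, 0], [0, 0, 0], [0, 0, 0]]}}

```text
time: 23.45
ee_pos: [431.2, 162.1, 157.8]
tool_rot: [-179.7, -0.1, 169.9]
ft_force: [-6.7, -9.6, 28.5]
finger_gap: 24.1
grasp_force: 51.4
```

Request:
{"op": "apply_moves", "data": {"linear": [[0, 0, 0.002], [0, 0, 0.004], [0, 0, 0.006], [0, 0, 0.006]], "rotation": [[0, 0, 0], [0, 0, 0], [0, 0, 0], [0, 0, 0]]}}

```text
time: 23.95
ee_pos: [431.3, 162.1, 157.8]
tool_rot: [-179.8, -0.0, 169.9]
ft_force: [-16.2, -9.4, 22.9]
finger_gap: 24.3
grasp_force: 50.2
```

Request:
{"op": "apply_moves", "data": {"linear": [[0, 0, 0], [0, 0, 0], [0, 0, 0], [0, 0, 0], [0, 0, -0.06], [0, 0, -0.14], [0, 0, -0.24], [0, 0, -0.24]], "rotation": [[0, 0, 0], [0, 0, 0], [0, 0, 0], [0, 0, 0], [0, 0, 0], [0, 0, 0], [0, 0, 0], [0, 0, 0]], "hand": 0}}

```text
time: 24.95
ee_pos: [433.6, 163.8, 279.0]
tool_rot: [179.9, 0.3, 169.9]
ft_force: [0.1, 0.3, -1.0]
finger_gap: 85.7
grasp_force: 0.0
```

```bash
python3 - <<'E'
from h import *
st()
for n in('wrist','scene'):
    p=shot(n,n+'11.png');P=cloud(p).reshape(-1,3);B=(P-bc)@np.array([bx,byv,[0,0,1]]).T
    m=(B[:,0]>-80)&(B[:,0]<75)&(abs(B[:,1])<95)&(B[:,2]>100)&(B[:,2]<136);Q=B[m]
    A,b=np.polyfit(Q[:,0],Q[:,2],1);print(n,len(Q),'slope rad',-A,'z at hinge',b+85*A,'front',b-80*A)
a=cv2.imread('pics/scene11.png'); cv2.imwrite('pics/s11.png',cv2.resize(a[120:420,170:570],(800,600),interpolation=2))
E
```

```text
24.95 [433.6 163.8 279. ] [179.9   0.3 169.9] [ 0.1  0.3 -1. ] 85.70381707775418 0.0 [21. -7.  1. 97. -0. 31.]
wrist 39574 slope rad -0.005281140056409057 z at hinge 128.3460456155144 front 127.47465750620692
scene 3227 slope rad -0.004022820222199047 z at hinge 128.09830680470907 front 127.43454146804623
```

View pics/s11.png

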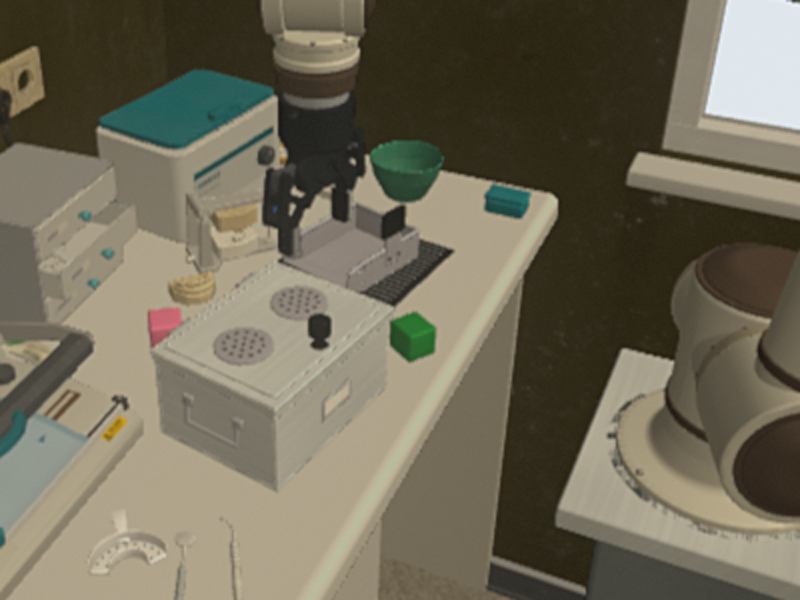

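The lid is flat and shut, with the knob at (319,330). The tray stands empty on the mat at (350,250), and the gripper is clear of everything. Handing in.

```bash
python3 -c "
from cell import arm
print(arm.job_done())"
```

```text
the job is handed in; nothing more can be done
None
```

I handed the job in at about 25 s: the three blocks are in the box, the tray stands upright on the mat and the lid is shut, all confirmed by camera; the hand-in call gave no verdict.

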